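# Roll the LED candles on the slate and reject the one that rocks

### The job

One of the three LED candles lying on the slate board has come loose inside: when let go part-way through a turn it rocks back instead of staying put. Test them by pressing a closed fingertip lightly down on top of a candle, never hard, and rolling it along the slate by at least a quarter turn, then lifting off; roll both good candles this way and leave them lying on the slate where they stop, without ever picking them up. Put the one that rocks into the black bowl, setting it down rather than dropping it from high up, and leave the lantern, lighter case, tumblers and bowl where they stand.

Things in the scene. Friction and masses are not known exactly. Their poses are not given: they have to be found in the camera images.
- slate_top (a point): Centre of the upper face of the fixed dark slate board: 170 mm along its x, 320 mm along its y, 12 mm thick, flat and level on the table, z up. The three candles lie on it side by side, about 90 mm apart along its y, each pointing roughly along its x. Candle and slate are hard: a fraction of a mm more push adds many newtons; push with about 2 to 8 N (over 15 N harms the candle).
- candle_a_mid (a point): Middle of an ivory LED candle lying on the slate: a rigid cylinder 120 mm long, 22 mm thick, about 70 g, with an orange flame tip 17 mm long on one end. Point on the axis, half-way along; its x axis runs along the candle to the flame, y and z turn as it rolls. Rolling without slip it travels half as far as a fingertip on top; a quarter turn is 17 mm of candle travel.
- candle_b_mid (a point): Middle of the second such candle, same shape and axes. The three look alike, but exactly one (any of the three, it changes) is heavy on one side: it starts heavy side down and, let go after about a quarter turn, rocks back at once by 10 mm or more towards where it started, perhaps swinging to and fro. The two good ones stay within 3 mm of where they are let go.
- candle_c_mid (a point): Middle of the third such candle, same shape and axes as the others; it may be a good one or the rocking one. In every candle the end without the flame holds the battery and is heavier: the balance point lies about 25 mm from the middle towards that end. Touch down slowly (about 5 mm/s), as even the knock of landing on a candle counts as push.
- bowl_rim (a point): Centre of the mouth of the loose matte black ceramic bowl, 58 mm above the table: 176 mm across at the rim, round, open upwards, wall 5 mm, 0.6 kg.
- lantern: Bystander: empty clear acrylic tealight lantern with dark wood base and top, 110 x 110 mm, 165 mm high plus a brass carrying loop to 215 mm; glass door shut. Origin at the centre of its underside. Loose.
- lighter_case: Bystander: stainless lighter case lying flat, 57 x 38 x 14 mm. Origin at the centre of its underside. Loose.
- tumbler_a: Bystander: amber glass tumbler, 74 mm across, 88 mm high, upright. Origin at the centre of its underside. Loose.
- tumbler_b: Bystander: second amber tumbler, same size.
There are look-alikes about, which are no part of the job. There is more than one size of the part that bears bowl_rim; the job needs the largest.

How it is judged:
By the outcome, as a careful person would: the job done as asked, in the order asked, and still so for the second after the job is handed in, with the robot touching nothing.
It also fails if it takes over 70 s, if anything falls off the work surface, if the arm or the gripper's body presses on something with over 40 N, if the wrist force passes 120 N, or if a joint passes its speed limit or range.

### The arm

A 6-joint arm with a two-finger parallel gripper is mounted at the origin on the work surface. World frame = base frame: x ahead of the robot, y to its left, z up, the work surface at z = 0. Lengths are in m, angles in degrees, forces in N, time in s.
With the tool pointing down it reaches from about 0.25 to 0.725 m from the base axis. Payload 9.7 kg.
Tool frame: the origin (TCP) lies midway between the tips of the shut fingers; the grasp point (between the pads) lies 19 mm behind it; x points along the fingers, y is the direction in which the jaws open and shut, and the axes are right-handed (so a half turn about x gives the same grasp; the last joint's range is limited). The gripper opens to 85 mm and grips with 20 to 120 N. Pads are 22 mm wide; open, the fingers measure 114 mm over their backs; the gripper's body (76 mm by 85 mm) begins 54 mm behind the grasp point. The pads swing forward as they close: fully open they stand 13 mm farther back than shut.
Start: joints at [64.744, 4.979, 10.078, 95.1, 0, 90], TCP at [0.235, 0.497, 0.231] pointing down, gripper open.
Joint ranges: [-179.16, 179.16], [-48.56, 103.87], [-65.8, 70.77], [-126.05, 130.52], [-82.76, 87.17], [-180, 180]. Speed limits (degrees/s): [127.2, 127.2, 147.25, 180, 180, 180].

### API

Orientations are given as [roll, pitch, yaw] about the fixed x, y, z axes, in that order (R = Rz(yaw) Ry(pitch) Rx(roll)).
In Python, from workcell import bot, cams gives the robot as it stands.
- The arm moves only by the tool apply_moves, never from a script. Its argument "commands" is a list of rows, each a list of 5 numbers: the shift along the tool's x, y, z in m, then the turn about the tool's x in rad, then the opening, from -1 (shut) to 1 (fully open). In form: [[tx, ty, tz, roll, hand], ...]. A call has 1 to 12 rows; each row is the pose to reach, as a shift and turn from the pose measured when the call began, along the tool's axes at that moment; what a row does not reach only later rows make up. A row lasts 1/10 s, in which the tool goes at most 50 mm and 8.59 degrees, less where a joint would pass 70% of its speed; a pose out of reach is approached as far as the arm can. A call with a gripper value outside its range is refused whole. The fingers move at their own pace and stop on an object; "newtons" is the grip in N (left out, the last holds). Time passes only in rows, so rows that repeat a pose let the fingers close. It gives the time, the measured TCP pose, the force and the opening at its end, in the units of the state.
- bot.get_obs(): the state, without advancing time (a new reading comes with each control period).
- cams.camera(name): name is "scene" or "top"; returns a dict with "frame" (400x640x3 uint8, blue, green, red), "depth" (400x640 float32, m along the optical axis (not along the pixel's ray), 0 where there is no reading), "camera_matrix" (3x3 intrinsics, pixels), "R" (3x3) and "t" (3): a world point X has camera coordinates R X + t. Camera axes: x right, y down, z forward; pixel columns grow to the right and rows downward; lengths in m; the calibration is good to about 2 mm. A picture is of the moment at which its call begins.
- bot.job_done(): hands the job in, once; it reports no verdict.
Trained networks look in the newest picture that a camera, given by its name, has taken for a name from the list of things; names that differ only in an ending like _2 or _b are one class to them, and where a whole thing is asked for, a point or a joint stands for the part that bears it (a point fixed in the world has none). Each returns a list of dicts, best first, with "confidence" (0 to 1); they miss things now and then, are a little off and sometimes report something else, mostly with a low value. They report only what shows in the picture. A call takes as long as a camera call. They do not tell look-alikes from the thing itself.
- cams.spot_in(name, camera): "rect" ([left, top, right, bottom] in pixels, round what is visible of it).
The state is a dict: "time": time; "q": joint angles; "qd": joint speeds; "joint_efforts": joint torques, N m; "ee_pos": TCP position; "tcp_rot": TCP orientation; "wrist_force": force on the tool from outside, world axes, zero at the start; "torque": the same for the moment, N m; "opening": finger opening in m.
Only numpy, scipy, OpenCV 4.12 (cv2) and the standard library are available. Lean on these libraries where they do the work, as an engineer would, in place of code of your own. Each camera call takes 0.05 s, during which the arm holds its last target. There are 200 camera calls.

## Working session

There is one attempt and no reset: what is moved stays moved. The work goes in short steps, Python scripts to look and compute and a tool call to move; the robot and the scene stay as the last step left them, time stands still between calls to the robot, and variables do not carry over. Pictures are saved under pics/ and viewed, about 8 in all and at most 12, crops included, and the job is handed in when it is done.

Besides the shell and the picture viewer there is one more tool, called after "Emit:" as name(argument=value, ...), one argument or row to a line, values as JSON. apply_moves: Moves the arm, as the interface text tells. Its arguments: {"type":"object","properties":{"commands":{"type":"array"},"newtons":{"type":"number"}},"required":["commands"]}

```bash
ls; mkdir -p pics; cat > h.py <<'E'
from workcell import bot, cams
import numpy as np, cv2
def world(c,u,v,z=None):
    K,R,t=np.array(c["camera_matrix"]),np.array(c["R"]),np.array(c["t"])
    r=np.linalg.inv(K)@np.array([u,v,1.])
    if z is None:
        d=c["depth"][int(round(v)),int(round(u))]; return R.T@(r*d-t)
    o=-R.T@t; w=R.T@r; return o+w*(z-o[2])/w[2]
def cloud(c):
    K,R,t=np.array(c["camera_matrix"]),np.array(c["R"]),np.array(c["t"])
    v,u=np.mgrid[0:400,0:640]; P=np.stack([u,v,np.ones_like(u)],-1)@np.linalg.inv(K).T*c["depth"][...,None]
    return (P-t)@R
E
cat > a.py <<'E'
from h import *
o=bot.get_obs();print(o)
for n in("top","scene"):
    c=cams.camera(n);cv2.imwrite(f"pics/{n}0.png",c["frame"]);print(n,-np.array(c["R"]).T@c["t"])
    for k in("candle_a_mid","bowl_rim","slate_top","lantern","lighter_case","tumbler_a"):
        for d in cams.spot_in(k,n)[:4]:
            r=d["rect"];u,v=(r[0]+r[2])/2,(r[1]+r[3])/2
            print(k,np.round(r),round(d["confidence"],2),np.round(world(c,u,v),3))
E
python3 a.py
```

```text
pics
{'time': 0.0, 'q': array([6.47442969e+01, 5.00920094e+00, 1.00326623e+01, 9.50999305e+01,
       9.06500740e-04, 9.00001438e+01]), 'qd': array([-0.033348  , -0.02842911, -0.0376773 , -0.04051644,  0.0005761 ,
        0.07711514]), 'joint_efforts': array([-2.50961712e-03, -5.20386457e+01,  4.64811730e+01,  1.58978859e-02,
       -3.64641471e-05, -3.90154938e-06]), 'ee_pos': array([0.23455353, 0.49720693, 0.23058525]), 'tcp_rot': array([ -90.6790345 ,   89.92352546, -115.93488204]), 'wrist_force': array([-0.1749256 ,  0.56495333, -0.52789157]), 'torque': array([-0.0097274 , -0.02789116, -0.00648524]), 'opening': 0.08526696944570121}
top [0.27086101 0.02357809 1.24053651]
candle_a_mid [398. 168. 413. 217.] 0.93 [ 0.542 -0.188  0.038]
bowl_rim [118. 198. 167. 252.] 0.93 [0.454 0.492 0.004]
bowl_rim [187. 206. 254. 281.] 0.7 [0.409 0.286 0.004]
bowl_rim [178. 300. 235. 355.] 0.7 [0.198 0.311 0.003]
slate_top [305. 152. 431. 230.] 0.96 [ 0.546 -0.093  0.032]
lantern [156. 101. 226. 171.] 0.81 [0.645 0.336 0.164]
lighter_case [481. 221. 500. 248.] 0.7 [ 0.439 -0.408  0.013]
lighter_cas
[... 279 characters left out ...]
a_mid [245. 238. 273. 270.] 0.62 [ 0.557 -0.197  0.029]
candle_a_mid [301. 208. 332. 241.] 0.24 [ 0.573 -0.015  0.028]
bowl_rim [297. 125. 334. 145.] 0.82 [0.179 0.331 0.006]
bowl_rim [321. 141. 372. 178.] 0.77 [0.385 0.295 0.009]
bowl_rim [376. 130. 411. 157.] 0.6 [0.424 0.5   0.009]
slate_top [222. 204. 357. 292.] 0.71 [ 0.578 -0.115  0.009]
slate_top [287. 285. 324. 339.] 0.66 [ 0.752 -0.211  0.004]
lantern [399. 133. 460. 209.] 0.95 [0.704 0.293 0.129]
lantern [286. 287. 324. 339.] 0.41 [ 0.754 -0.214  0.006]
lighter_case [151. 266. 176. 289.] 0.8 [ 0.45  -0.408  0.012]
tumbler_a [370. 239. 401. 283.] 0.95 [ 0.818 -0.023  0.089]
tumbler_a [289. 284. 324. 339.] 0.91 [ 0.756 -0.21   0.01 ]
```

```bash
python3 - <<'E'
import cv2
a=cv2.imread("pics/top0.png")
cv2.imwrite("pics/t1.png",cv2.resize(a[70:370,100:510],None,fx=1.9,fy=1.9,interpolation=2))
E
cat > c.py <<'E'
from h import *
def candles(pr=True):
    c=cams.camera("top");W=cloud(c);f=c["frame"].astype(int);z=W[...,2]
    m=((z>0.019)&(z<0.05)&(W[...,0]>0.42)&(W[...,0]<0.68)&(W[...,1]>-0.32)&(W[...,1]<0.12)&(c["depth"]>0)).astype(np.uint8)
    n,L,s,_=cv2.connectedComponentsWithStats(m)
    out=[]
    for i in range(1,n):
        if s[i,4]<150: continue
        P=W[L==i];xy=P[:,:2];C=f[L==i]
        or_=(C[:,2]-C[:,0]>90)&(C[:,2]>130)
        rect=cv2.minAreaRect((xy*1000).astype(np.float32))
        ev=np.linalg.svd(xy-xy.mean(0),full_matrices=False)[2][0]
        if ev[0]<0: ev=-ev
        p=(xy-xy.mean(0))@ev
        out.append((xy.mean(0),ev))
        if pr: print(s[i],"mean",np.round(xy.mean(0),4),"rect",np.round(rect[0],1),np.round(rect[1],1),"yaw",np.round(np.degrees(np.arctan2(ev[1],ev[0])),1),"z",np.round(np.percentile(P[:,2],[50,95]),4),"orange",or_.sum(),np.round(xy[or_].mean(0),3) if or_.any() else "")
    return c,out
if __name__=="__main__":
    c,o=candles()
    W=cloud(c);z=W[...,2]
    for r in((118,198,167,252),(187,206,254,281),(178,300,235,355)):
        l,t,rr,b=r;S=W[t-4:b+4,l-4:rr+4].reshape(-1,3);S=S[(S[:,2]>.03)&(S[:,2]<.09)]
        S=S[S[:,2]>S[:,2].max()-.01] 
        (x,y),rad=cv2.minEnclosingCircle((S[:,:2]*1000).astype(np.float32));print("bowl",round(x),round(y),"diam",round(2*rad),"zmax",S[:,2].max())
E
python3 c.py
```

```text
[329 156  13  51 397] mean [ 0.567  -0.0081] rect [573.4  -8.8] [ 22.  137.5] yaw -6.4 z [0.0316 0.0366] orange 15 [ 0.634 -0.015]
[363 158  13  52 410] mean [ 0.5614 -0.0966] rect [568.4 -97.8] [ 23. 137.] yaw -6.2 z [0.0313 0.0363] orange 14 [ 0.629 -0.104]
[398 165  12  52 410] mean [ 0.5432 -0.1857] rect [ 550.2 -187.2] [ 22.3 137.5] yaw -6.3 z [0.0315 0.0364] orange 16 [ 0.609 -0.193]
bowl 444 476 diam 133 zmax 0.04845157829368181
bowl 412 272 diam 176 zmax 0.06318946490527931
bowl 201 301 diam 132 zmax 0.04864573348411671
```

View pics/t1.png

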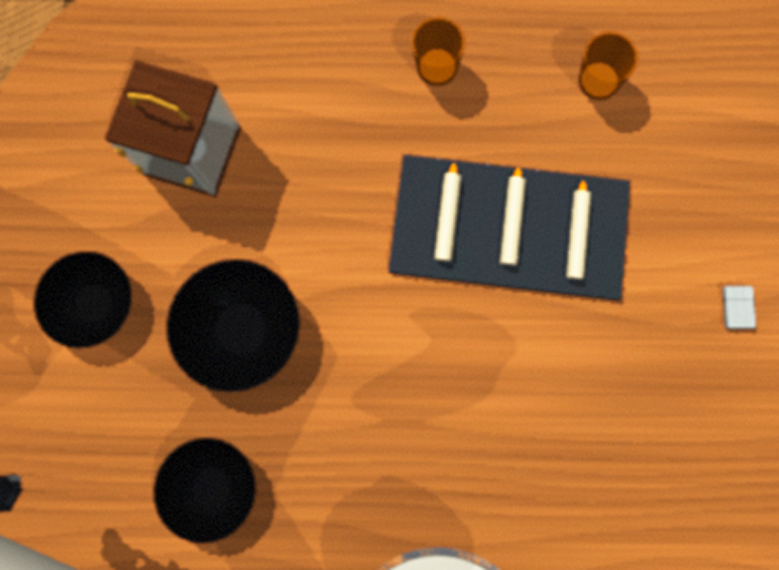

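The picture shows the three candles at crop (447,215), (513,217), (579,232) with flames towards +x. The largest bowl is at (233,325) in the crop, world (0.412, 0.272), and measures 176 mm across. The smaller look-alikes are at (83,300) and (204,490). The lantern is at (175,128). I'll start with the middle candle.

```bash
cat > g.py <<'E'
import sys
from h import *
from scipy.spatial.transform import Rotation as Ro
# target x y z yaw_of_tool_y(deg)  -> shift in tool axes & roll
o=bot.get_obs();R=Ro.from_euler('xyz',o["tcp_rot"],degrees=True).as_matrix()
print("t",round(o["time"],2),"pos",np.round(o["ee_pos"],4),"F",np.round(o["wrist_force"],2),"open",round(o["opening"],4),"q",np.round(o["q"],0))
print("X",np.round(R[:,0],3),"Y",np.round(R[:,1],3),"Z",np.round(R[:,2],3))
if len(sys.argv)>3:
    t=np.array(list(map(float,sys.argv[1:4])))
    print("shift",np.round(R.T@(t-o["ee_pos"]),4))
    if len(sys.argv)>4:
        a=np.radians(float(sys.argv[4]));d=R.T@[np.cos(a),np.sin(a),0]
        print("roll",np.round(np.arctan2(d[2],d[1]),3))
E
python3 g.py 0.552 -0.106 0.10 83.7
```

```text
t 0.75 pos [0.2347 0.4974 0.2313] F [-0.5   0.57 -0.42] open 0.0855 q [65.  5. 10. 95.  0. 90.]
X [-0. -0. -1.] Y [ 0.427  0.904 -0.   ] Z [ 0.904 -0.427 -0.   ]
shift [ 0.1313 -0.4103  0.5445]
roll -0.331
```

Emit:
apply_moves(
  commands=[
    [0, -0.41, 0.545, -0.331, -1],
    [0, -0.41, 0.545, -0.331, -1],
    [0, -0.41, 0.545, -0.331, -1],
    [0, -0.41, 0.545, -0.331, -1],
    [0, -0.41, 0.545, -0.331, -1],
    [0, -0.41, 0.545, -0.331, -1],
    [0, -0.41, 0.545, -0.331, -1],
    [0, -0.41, 0.545, -0.331, -1],
    [0, -0.41, 0.545, -0.331, -1],
    [0, -0.41, 0.545, -0.331, -1],
    [0, -0.41, 0.545, -0.331, -1],
    [0, -0.41, 0.545, -0.331, -1],
  ],
  newtons=30,
)

```text
time: 1.95
ee_pos: [0.5129, -0.0315, 0.2315]
tcp_rot: [12.2, 90.0, 5.9]
wrist_force: [0.6, 0.6, 0.1]
opening: 0.0002
```

```bash
python3 g.py 0.552 -0.106 0.07 83.7
```

```text
t 1.95 pos [ 0.5129 -0.0315  0.2315] F [0.64 0.57 0.09] open 0.0002 q [-4. -0.  5. 95.  0.  3.]
X [ 0.001  0.    -1.   ] Y [0.11  0.994 0.   ] Z [ 0.994 -0.11   0.001]
shift [ 0.1616 -0.0698  0.0469]
roll -0.0
```

Emit:
apply_moves(
  commands=[
    [0.05, -0.03, 0.02, 0, -1],
    [0.1, -0.06, 0.047, 0, -1],
    [0.14, -0.07, 0.047, 0, -1],
    [0.162, -0.07, 0.047, 0, -1],
    [0.162, -0.07, 0.047, 0, -1],
    [0.162, -0.07, 0.047, 0, -1],
  ],
)

```text
time: 2.55
ee_pos: [0.5518, -0.106, 0.0703]
tcp_rot: [63.6, 90.0, 57.3]
wrist_force: [-0.4, 0.3, 0.7]
opening: 0.0003
```

```bash
python3 - <<'E'
from h import *
c=cams.camera("scene");W=cloud(c);p=np.array(bot.get_obs()["ee_pos"]);print(p)
D=W-p
m=(abs(D[...,0])<.05)&(abs(D[...,1])<.05)&(c["depth"]>0)&(D[...,2]>-.01)
for lo in np.arange(-.01,.06,.004):
    k=m&(D[...,2]>lo)&(D[...,2]<lo+.004);q=D[k]
    if len(q): print(round(lo*1000),len(q),"x",np.round(np.percentile(q[:,0],[3,97])*1000,1),"y",np.round(np.percentile(q[:,1],[3,97])*1000,1))
K,R,t=c["camera_matrix"],c["R"],c["t"];h=K@(R@p+t);u,v=(h[:2]/h[2]).astype(int)
cv2.imwrite("pics/tip.png",cv2.resize(c["frame"][v-60:v+40,u-70:u+70],None,fx=5,fy=5,interpolation=2));print(u,v)
E
```

```text
[ 0.55280204 -0.10595896  0.07182104]
-2 2 x [4.7 5.6] y [-8.7 -7.8]
2 12 x [-2.7 11.7] y [-13.3   5.4]
6 11 x [-3.4 10.6] y [-13.7  10.3]
10 13 x [-2.5 11.2] y [-14.5  10. ]
14 16 x [-7.5 11.2] y [-16.2   9.4]
18 15 x [-5.  10.9] y [-15.2  11.7]
22 11 x [ 3.6 10.5] y [-14.3   7.8]
26 14 x [-3.  10.9] y [-15.4  11.8]
30 10 x [ 1.8 11.4] y [-16.5   1.9]
34 11 x [ 4.9 12. ] y [-15.3   8.1]
38 10 x [ 6.  12.5] y [-17.5  16.2]
42 24 x [ 2.3 13.1] y [-27.3  21.7]
46 33 x [-5.1 15. ] y [-33.1  30.9]
50 50 x [-9.5 14.1] y [-36.   34.1]
54 31 x [-9.3 15.2] y [-36.1  35.6]
58 29 x [-11.8  16.3] y [-43.   36.3]
285 224
```

View pics/tip.png

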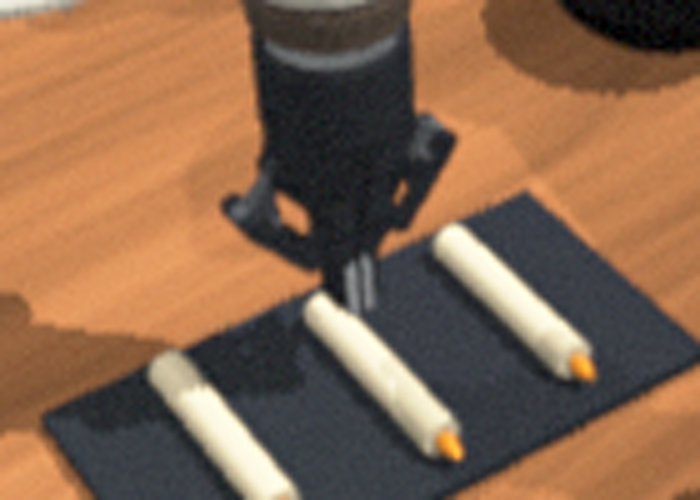

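The closed tip sits over the middle candle's battery end, tip at crop (360,305). It's about 22 mm wide and thicker along the jaws. I'll turn it 45° so it gives the most contact length along the roll.

Emit:
apply_moves(
  commands=[
    [0, 0, -0.003, 0.15, -1],
    [0, 0, -0.003, 0.3, -1],
    [0, 0, -0.003, 0.45, -1],
    [0, 0, -0.003, 0.6, -1],
    [0, 0, -0.003, 0.75, -1],
    [0.01, 0, -0.003, 0.785, -1],
    [0.02, 0, -0.003, 0.785, -1],
    [0.027, 0, -0.003, 0.785, -1],
    [0.027, 0, -0.003, 0.785, -1],
    [0.027, 0, -0.003, 0.785, -1],
  ],
)

```text
time: 3.6
ee_pos: [0.55, -0.1055, 0.0452]
tcp_rot: [46.5, 89.8, -4.7]
wrist_force: [-0.0, -0.3, 0.9]
opening: -0.0002
```

```bash
python3 g.py 0.5488 -0.106 0.04 38.7
```

```text
t 3.6 pos [ 0.55   -0.1055  0.0452] F [-0.01 -0.25  0.86] open -0.0002 q [-11.   7.  -9.  74.   0.  40.]
X [ 0.003 -0.    -1.   ] Y [0.78  0.626 0.002] Z [ 0.626 -0.78   0.002]
shift [ 0.0052 -0.0013 -0.0004]
roll 0.001
```

```bash
python3 - <<'E'
from h import *
for i in range(5):
    o=bot.get_obs();print(o["time"],np.round(o["ee_pos"],5),np.round(o["wrist_force"],2)); cams.camera("top")
E
```

```text
3.6 [ 0.55    -0.10551  0.04522] [-0.01 -0.25  0.86]
3.65 [ 0.55011 -0.1056   0.04535] [ 0.44 -0.05 -0.61]
3.7 [ 0.55013 -0.10562  0.04535] [ 1.08 -0.21  0.81]
3.75 [ 0.55012 -0.10567  0.04529] [-0.25  1.09  0.86]
3.8 [ 0.5501  -0.10569  0.04524] [-0.   -0.02  0.22]
```

Emit:
apply_moves(
  commands=[
    [0.003, -0.001, 0, 0, -1],
    [0.0035, -0.001, 0, 0, -1],
    [0.004, -0.001, 0, 0, -1],
    [0.0045, -0.001, 0, 0, -1],
    [0.005, -0.001, 0, 0, -1],
    [0.0055, -0.001, 0, 0, -1],
    [0.006, -0.001, 0, 0, -1],
    [0.0065, -0.001, 0, 0, -1],
    [0.007, -0.001, 0, 0, -1],
    [0.0075, -0.001, 0, 0, -1],
  ],
)

```text
time: 4.85
ee_pos: [0.5493, -0.1063, 0.0376]
tcp_rot: [46.2, 89.8, -5.1]
wrist_force: [1.0, -0.5, 0.1]
opening: 0.0001
```

```bash
python3 g.py
```

```text
t 4.85 pos [ 0.5493 -0.1063  0.0376] F [ 1.01 -0.54  0.09] open 0.0001 q [-11.   7.  -9.  74.   0.  40.]
X [ 0.003 -0.    -1.   ] Y [0.78  0.626 0.002] Z [ 0.626 -0.78   0.002]
```

Emit:
apply_moves(
  commands=[
    [0.0005, 0, 0, 0, -1],
    [0.001, 0, 0, 0, -1],
    [0.0015, 0, 0, 0, -1],
    [0.002, 0, 0, 0, -1],
    [0.0025, 0, 0, 0, -1],
    [0.003, 0, 0, 0, -1],
  ],
)

```text
time: 5.45
ee_pos: [0.5493, -0.1063, 0.0346]
tcp_rot: [45.6, 89.8, -5.7]
wrist_force: [-0.6, 0.2, 0.5]
opening: -0.0003
```

Emit:
apply_moves(
  commands=[
    [0.0003, 0, 0, 0, -1],
    [0.0006, 0, 0, 0, -1],
  ],
)

```text
time: 5.65
ee_pos: [0.5493, -0.1063, 0.034]
tcp_rot: [46.6, 89.8, -4.6]
wrist_force: [-0.1, -0.0, 0.5]
opening: 0.0004
```

Emit:
apply_moves(
  commands=[
    [0.0003, 0, 0, 0, -1],
    [0.0003, 0, 0, 0, -1],
  ],
)

```text
time: 5.85
ee_pos: [0.5494, -0.1063, 0.0338]
tcp_rot: [45.3, 89.8, -6.0]
wrist_force: [-0.2, 0.2, 1.9]
opening: 0.0003
```

Emit:
apply_moves(
  commands=[
    [0.0002, 0, 0, 0, -1],
    [0.0002, 0, 0, 0, -1],
  ],
)

```text
time: 6.05
ee_pos: [0.5494, -0.1063, 0.0338]
tcp_rot: [45.4, 89.8, -5.8]
wrist_force: [-0.9, 0.0, 3.3]
opening: 0.0001
```

Emit:
apply_moves(
  commands=[
    [0.0003, 0.0007, -0.0007, 0, -1],
    [0.0003, 0.0021, -0.0021, 0, -1],
    [0.0003, 0.0035, -0.0035, 0, -1],
    [0.0003, 0.005, -0.005, 0, -1],
  ],
)

```text
time: 6.45
ee_pos: [0.5502, -0.0992, 0.0338]
tcp_rot: [44.8, 89.8, -6.5]
wrist_force: [-2.1, -0.2, 6.1]
opening: 0.0
```

Emit:
apply_moves(
  commands=[
    [0.0002, 0.002, -0.002, 0, -1],
    [0.0002, 0.004, -0.004, 0, -1],
    [0.0002, 0.006, -0.006, 0, -1],
    [0.0002, 0.008, -0.008, 0, -1],
    [0.0002, 0.01, -0.01, 0, -1],
    [0.0002, 0.012, -0.012, 0, -1],
  ],
)

```text
time: 7.05
ee_pos: [0.5522, -0.082, 0.0339]
tcp_rot: [44.0, 89.8, -7.3]
wrist_force: [-1.9, 0.5, 5.9]
opening: 0.0001
```

Emit:
apply_moves(
  commands=[
    [0.0002, 0.002, -0.002, 0, -1],
    [0.0002, 0.004, -0.004, 0, -1],
    [0.0002, 0.006, -0.006, 0, -1],
    [0.0002, 0.008, -0.008, 0, -1],
    [0.0002, 0.01, -0.01, 0, -1],
    [0.0002, 0.0118, -0.0118, 0, -1],
    [0.0002, 0.0125, -0.0125, 0, -1],
    [0.0002, 0.0125, -0.0125, 0, -1],
  ],
)

```text
time: 7.85
ee_pos: [0.5541, -0.0643, 0.0335]
tcp_rot: [44.8, 89.8, -6.4]
wrist_force: [0.2, 0.6, 2.0]
opening: 0.0004
```

```bash
python3 -c "
from c import *
candles()"
```

```text
[329 156  12  52 326] mean [ 0.5713 -0.0066] rect [572.6  -7.5] [ 19.7 136.3] yaw -7.8 z [0.0319 0.0363] orange 16 [ 0.633 -0.015]
[401 165   9  52 287] mean [ 0.5483 -0.189 ] rect [ 549.9 -188.1] [ 20.7 136.1] yaw -4.3 z [0.0319 0.0366] orange 12 [ 0.609 -0.194]
```

Emit:
apply_moves(
  commands=[
    [-0.01, 0.0125, -0.0125, 0, -1],
    [-0.04, 0.0125, -0.0125, 0, -1],
    [-0.08, 0, 0, 0, -1],
    [-0.1, -0.05, 0.0, 0, -1],
    [-0.1, -0.1, 0.0, 0, -1],
    [-0.1, -0.14, 0, 0, -1],
    [-0.1, -0.14, 0, 0, -1],
  ],
)

```text
time: 8.6
ee_pos: [0.4415, -0.1543, 0.1334]
tcp_rot: [33.4, 89.8, -18.1]
wrist_force: [0.6, 0.4, 0.2]
opening: 0.0003
```

```bash
python3 -c "
from c import *
for i in range(3):candles();print()
print(bot.get_obs()['ee_pos'])"
```

```text
[329 156  13  52 403] mean [ 0.5668 -0.008 ] rect [573.3  -8.8] [ 22.  137.2] yaw -6.3 z [0.0315 0.0364] orange 16 [ 0.633 -0.015]
[355 157  13  52 406] mean [ 0.5646 -0.0755] rect [570.8 -76.6] [ 21.7 136.8] yaw -6.2 z [0.0311 0.0357] orange 17 [ 0.63  -0.083]

[329 156  13  52 402] mean [ 0.5669 -0.008 ] rect [572.3  -8.7] [ 22.  135.3] yaw -6.3 z [0.0314 0.0358] orange 16 [ 0.633 -0.015]
[355 157  13  52 406] mean [ 0.5647 -0.0755] rect [570.4 -76.5] [ 22.  136.7] yaw -6.3 z [0.0311 0.0357] orange 17 [ 0.63  -0.083]

[329 156  13  52 400] mean [ 0.5669 -0.0081] rect [573.3  -8.8] [ 21.9 137.9] yaw -6.3 z [0.0314 0.0368] orange 16 [ 0.633 -0.015]
[355 157  13  53 407] mean [ 0.5642 -0.0755] rect [570.  -76.5] [ 21.9 138.3] yaw -6.2 z [0.0314 0.0365] orange 17 [ 0.63  -0.083]

[ 0.44470354 -0.15208636  0.13308943]
```

Middle candle (B) is good: it rolled 21 mm and stayed put. Next is the left one (A).

```bash
python3 g.py 0.5534 -0.0173 0.037 38.7
```

```text
t 8.75 pos [ 0.4447 -0.1521  0.1331] F [ 0.62  0.11 -0.13] open -0.0002 q [-19.  -7. -13.  84.   0.  32.]
X [ 0.005 -0.    -1.   ] Y [0.78  0.625 0.003] Z [ 0.625 -0.78   0.003]
shift [ 0.0965  0.1688 -0.0375]
roll 0.0
```

Emit:
apply_moves(
  commands=[
    [0, 0.045, -0.01, 0, -1],
    [0, 0.09, -0.02, 0, -1],
    [0, 0.135, -0.03, 0, -1],
    [0.02, 0.169, -0.0375, 0, -1],
    [0.05, 0.169, -0.0375, 0, -1],
    [0.08, 0.169, -0.0375, 0, -1],
    [0.09, 0.169, -0.0375, 0, -1],
    [0.095, 0.169, -0.0375, 0, -1],
    [0.0965, 0.169, -0.0375, 0, -1],
    [0.0965, 0.169, -0.0375, 0, -1],
    [0.0965, 0.169, -0.0375, 0, -1],
  ],
)

```text
time: 9.85
ee_pos: [0.5544, -0.0173, 0.0384]
tcp_rot: [47.4, 89.6, -3.9]
wrist_force: [0.4, -0.8, 1.6]
opening: 0.0
```

```bash
python3 g.py 0.5534 -0.0173 0.0345 38.7
```

```text
t 9.85 pos [ 0.5544 -0.0173  0.0384] F [ 0.41 -0.77  1.56] open 0.0 q [ -2.   6. -10.  73.  -0.  50.]
X [ 0.007 -0.    -1.   ] Y [0.781 0.625 0.005] Z [ 0.625 -0.781  0.005]
shift [ 0.0039 -0.0008 -0.0006]
roll -0.0
```

Emit:
apply_moves(
  commands=[
    [0.0005, -0.0008, -0.0006, 0, -1],
    [0.001, -0.0008, -0.0006, 0, -1],
    [0.0015, -0.0008, -0.0006, 0, -1],
    [0.002, -0.0008, -0.0006, 0, -1],
    [0.0025, -0.0008, -0.0006, 0, -1],
    [0.003, -0.0008, -0.0006, 0, -1],
    [0.0035, -0.0008, -0.0006, 0, -1],
    [0.0038, -0.0008, -0.0006, 0, -1],
    [0.0041, -0.0008, -0.0006, 0, -1],
  ],
)

```text
time: 10.75
ee_pos: [0.5533, -0.0174, 0.0343]
tcp_rot: [47.2, 89.6, -4.1]
wrist_force: [0.6, -0.4, 0.5]
opening: 0.0001
```

Emit:
apply_moves(
  commands=[
    [0.0003, 0, 0, 0, -1],
    [0.0004, 0, 0, 0, -1],
  ],
)

```text
time: 10.95
ee_pos: [0.5534, -0.0174, 0.0339]
tcp_rot: [46.8, 89.6, -4.5]
wrist_force: [-0.8, -0.1, 1.1]
opening: -0.0003
```

Emit:
apply_moves(
  commands=[
    [0.0002, 0, 0, 0, -1],
    [0.0003, 0, 0, 0, -1],
  ],
)

```text
time: 11.15
ee_pos: [0.5535, -0.0174, 0.0338]
tcp_rot: [47.3, 89.6, -4.0]
wrist_force: [-1.0, -0.5, 3.3]
opening: -0.0002
```

Emit:
apply_moves(
  commands=[
    [0.0003, 0.0007, -0.0007, 0, -1],
    [0.0003, 0.0021, -0.0021, 0, -1],
    [0.0003, 0.0035, -0.0035, 0, -1],
    [0.0003, 0.0055, -0.0055, 0, -1],
    [0.0003, 0.0075, -0.0075, 0, -1],
  ],
)

```text
time: 11.65
ee_pos: [0.5547, -0.0065, 0.0339]
tcp_rot: [47.8, 89.6, -3.5]
wrist_force: [-1.5, 0.6, 6.0]
opening: 0.0003
```

Emit:
apply_moves(
  commands=[
    [0.0002, 0.002, -0.002, 0, -1],
    [0.0002, 0.004, -0.004, 0, -1],
    [0.0002, 0.006, -0.006, 0, -1],
    [0.0002, 0.008, -0.008, 0, -1],
    [0.0002, 0.01, -0.01, 0, -1],
  ],
)

```text
time: 12.15
ee_pos: [0.5563, 0.0078, 0.0339]
tcp_rot: [48.2, 89.6, -3.1]
wrist_force: [-2.2, 0.3, 5.6]
opening: 0.0002
```

Emit:
apply_moves(
  commands=[
    [0.0002, 0.002, -0.002, 0, -1],
    [0.0002, 0.004, -0.004, 0, -1],
    [0.0002, 0.006, -0.006, 0, -1],
    [0.0002, 0.008, -0.008, 0, -1],
    [0.0002, 0.01, -0.01, 0, -1],
    [0.0002, 0.0113, -0.0113, 0, -1],
    [0.0002, 0.0113, -0.0113, 0, -1],
    [0.0002, 0.0113, -0.0113, 0, -1],
  ],
)

```text
time: 12.95
ee_pos: [0.5581, 0.0237, 0.0336]
tcp_rot: [48.6, 89.6, -2.7]
wrist_force: [-0.8, -0.4, 2.5]
opening: -0.0002
```

Emit:
apply_moves(
  commands=[
    [-0.01, 0, 0, 0, -1],
    [-0.04, 0, 0, 0, -1],
    [-0.08, -0.02, 0, 0, -1],
    [-0.1, -0.05, 0.0, 0, -1],
    [-0.1, -0.1, 0.0, 0, -1],
    [-0.1, -0.14, 0, 0, -1],
    [-0.1, -0.14, 0, 0, -1],
  ],
)

```text
time: 13.65
ee_pos: [0.4454, -0.0658, 0.1339]
tcp_rot: [42.9, 89.6, -8.6]
wrist_force: [1.6, -0.0, 0.0]
opening: -0.0
```

```bash
python3 -c "
from c import *
for i in range(4):candles();print()
print(bot.get_obs()['ee_pos'])"
```

```text
[321 155  13  52 398] mean [0.5683 0.0122] rect [575.2  11.6] [ 21.8 136.1] yaw -6.1 z [0.0314 0.0365] orange 14 [0.635 0.005]

[321 155  13  52 398] mean [0.5686 0.0121] rect [575.   11.6] [ 21.7 136.4] yaw -6.1 z [0.0314 0.0366] orange 14 [0.635 0.005]

[321 155  13  52 397] mean [0.5685 0.0122] rect [575.7  11.6] [ 21.9 137.6] yaw -6.1 z [0.0314 0.0364] orange 14 [0.635 0.005]

[321 155  13  52 398] mean [0.5688 0.0122] rect [575.5  11.8] [ 24.3 136.9] yaw -6.0 z [0.0317 0.0359] orange 14 [0.635 0.005]

[ 0.44865873 -0.06361504  0.1331098 ]
```

A is good as well: 20.3 mm of travel, and it stayed. That makes C, at the right, the rocker by elimination, so I'll grasp it at its balance point.

```bash
python3 g.py 0.5168 -0.1835 0.09 83.7
```

```text
t 13.85 pos [ 0.4487 -0.0636  0.1331] F [ 0.29  0.83 -0.44] open 0.0001 q [ -8. -10. -15.  84.   0.  43.]
X [ 0.008 -0.    -1.   ] Y [0.78  0.625 0.006] Z [ 0.625 -0.78   0.005]
shift [ 0.0437 -0.022   0.1359]
roll -0.785
```

Emit:
apply_moves(
  commands=[
    [0, -0.006, 0.04, -0.15, 0.2],
    [0, -0.012, 0.08, -0.3, 0.2],
    [0, -0.022, 0.12, -0.45, 0.2],
    [0, -0.022, 0.136, -0.6, 0.2],
    [0.01, -0.022, 0.136, -0.75, 0.2],
    [0.03, -0.022, 0.136, -0.785, 0.2],
    [0.044, -0.022, 0.136, -0.785, 0.2],
    [0.044, -0.022, 0.136, -0.785, 0.2],
    [0.044, -0.022, 0.136, -0.785, 0.2],
    [0.044, -0.022, 0.136, -0.785, 0.2],
  ],
  newtons=25,
)

```text
time: 14.85
ee_pos: [0.5174, -0.1834, 0.0906]
tcp_rot: [1.9, 89.5, -4.5]
wrist_force: [0.4, -0.6, 0.1]
opening: 0.0513
```

```bash
python3 g.py 0.5168 -0.1835 0.0155 83.7; python3 - <<'E'
from h import *
c=cams.camera("scene");p=np.array([.54,-.15,.05]);K,R,t=c["camera_matrix"],c["R"],c["t"];h=K@(R@p+t);u,v=(h[:2]/h[2]).astype(int)
cv2.imwrite("pics/pre.png",cv2.resize(c["frame"][v-70:v+50,u-80:u+80],None,fx=4,fy=4,interpolation=2))
from c import candles
candles()
E
```

```text
t 14.85 pos [ 0.5174 -0.1834  0.0906] F [ 0.4  -0.62  0.09] open 0.0513 q [-20.   4.  -7.  79.   0. -13.]
X [ 0.009 -0.001 -1.   ] Y [0.11  0.994 0.   ] Z [ 0.994 -0.11   0.009]
shift [ 0.0751 -0.0002 -0.0013]
roll -0.001
[321 155  13  52 395] mean [0.5683 0.0122] rect [575.6  11.5] [ 21.7 137.6] yaw -6.2 z [0.0316 0.0365] orange 13 [0.635 0.005]
[355 157  13  52 408] mean [ 0.5648 -0.0756] rect [570.6 -76.5] [ 21.8 136.3] yaw -6.3 z [0.0312 0.0361] orange 17 [ 0.631 -0.083]
```

View pics/pre.png

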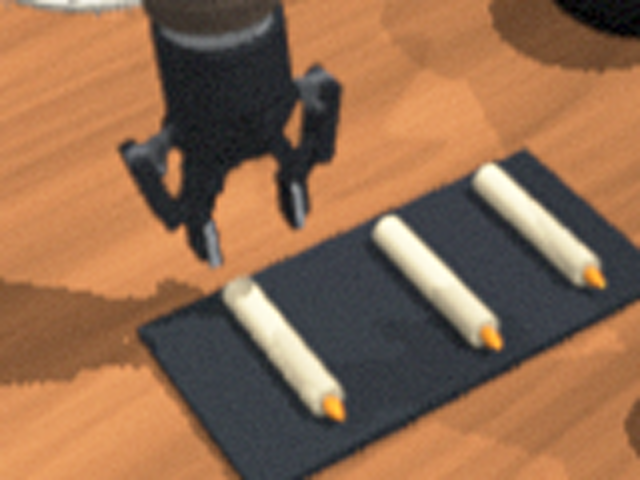

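The open fingers, at (210,250) and (297,205), straddle candle C's battery end. A and B are lying clear of them.

Emit:
apply_moves(
  commands=[
    [0.03, 0, -0.001, 0, 0.2],
    [0.055, 0, -0.001, 0, 0.2],
    [0.068, 0, -0.001, 0, 0.2],
    [0.073, 0, -0.001, 0, 0.2],
    [0.075, 0, -0.001, 0, 0.2],
    [0.075, 0, -0.001, 0, 0.2],
    [0.075, 0, -0.001, 0, -0.3],
    [0.075, 0, -0.001, 0, -0.7],
    [0.075, 0, -0.001, 0, -1],
    [0.075, 0, -0.001, 0, -1],
    [0.075, 0, -0.001, 0, -1],
    [0.075, 0, -0.001, 0, -1],
  ],
  newtons=25,
)

```text
time: 16.15
ee_pos: [0.5176, -0.1837, 0.0166]
tcp_rot: [-1.0, 89.4, -7.4]
wrist_force: [-0.3, 0.2, 6.3]
opening: 0.0201
```

Emit:
apply_moves(
  commands=[
    [-0.003, 0, 0, 0, -1],
    [-0.008, 0, 0, 0, -1],
    [-0.015, 0, 0, 0, -1],
    [-0.025, 0, 0, 0, -1],
    [-0.035, 0, 0, 0, -1],
    [-0.05, 0, 0, 0, -1],
    [-0.05, 0, 0, 0, -1],
  ],
)

```text
time: 16.85
ee_pos: [0.5183, -0.1841, 0.0695]
tcp_rot: [-4.1, 89.2, -10.4]
wrist_force: [0.1, 0.7, -1.1]
opening: 0.0201
```

```bash
python3 g.py 0.379 0.276 0.12 83.7; python3 - <<'E'
from h import *
c=cams.camera("scene");p=np.array([.54,-.15,.05]);K,R,t=c["camera_matrix"],c["R"],c["t"];h=K@(R@p+t);u,v=(h[:2]/h[2]).astype(int)
cv2.imwrite("pics/lift.png",cv2.resize(c["frame"][v-70:v+50,u-80:u+80],None,fx=4,fy=4,interpolation=2))
E
```

```text
t 16.85 pos [ 0.5183 -0.1841  0.0695] F [ 0.08  0.69 -1.15] open 0.0201 q [-20.   4.  -9.  76.   0. -13.]
X [ 0.014 -0.003 -1.   ] Y [ 0.11   0.994 -0.001] Z [ 0.994 -0.11   0.014]
shift [-0.0537  0.4419 -0.1884]
roll -0.0
```

View pics/lift.png

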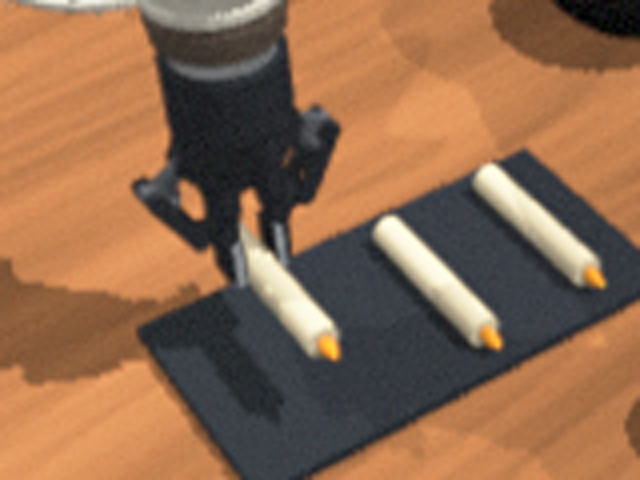

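Candle C hangs level between the fingers at (270,270). I'll carry it to the bowl.

Emit:
apply_moves(
  commands=[
    [-0.02, 0.005, 0, 0, -1],
    [-0.05, 0.02, -0.01, 0, -1],
    [-0.075, 0.05, -0.03, 0, -1],
    [-0.09, 0.09, -0.05, 0, -1],
    [-0.09, 0.13, -0.07, 0, -1],
    [-0.09, 0.17, -0.09, 0, -1],
    [-0.09, 0.21, -0.105, 0, -1],
    [-0.09, 0.25, -0.12, 0, -1],
    [-0.09, 0.29, -0.135, 0, -1],
    [-0.09, 0.33, -0.15, 0, -1],
    [-0.09, 0.37, -0.165, 0, -1],
    [-0.09, 0.405, -0.178, 0, -1],
  ],
)

```text
time: 18.1
ee_pos: [0.3835, 0.2402, 0.1552]
tcp_rot: [-3.1, 89.2, -9.4]
wrist_force: [0.1, -0.3, -0.0]
opening: 0.0202
```

```bash
python3 g.py 0.379 0.276 0.10 83.7
```

```text
t 18.1 pos [0.3835 0.2402 0.1552] F [ 0.14 -0.27 -0.03] open 0.0202 q [ 32. -10. -13.  87.  -1.  39.]
X [ 0.013 -0.002 -1.   ] Y [ 0.11   0.994 -0.001] Z [ 0.994 -0.11   0.013]
shift [ 0.0551  0.0351 -0.0091]
roll 0.0
```

Emit:
apply_moves(
  commands=[
    [0, 0.02, -0.005, 0, -1],
    [0.01, 0.035, -0.009, 0, -1],
    [0.03, 0.035, -0.009, 0, -1],
    [0.05, 0.035, -0.009, 0, -1],
    [0.055, 0.035, -0.009, 0, -1],
    [0.055, 0.035, -0.009, 0, -1],
    [0.055, 0.035, -0.009, 0, -1],
  ],
)

```text
time: 18.8
ee_pos: [0.3794, 0.2757, 0.1007]
tcp_rot: [-1.3, 89.2, -7.6]
wrist_force: [0.0, -0.1, -0.4]
opening: 0.02
```

```bash
python3 g.py 0.379 0.276 0.05 83.7; python3 - <<'E'
from h import *
for n in("scene","top"):
    c=cams.camera(n);p=np.array([.41,.27,.06]);K,R,t=c["camera_matrix"],c["R"],c["t"];h=K@(R@p+t);u,v=(h[:2]/h[2]).astype(int)
    im=cv2.resize(c["frame"][v-50:v+50,u-50:u+50],(400,400),interpolation=2)
    out=im if n=="scene" else np.hstack([out,im])
cv2.imwrite("pics/bowl.png",out)
E
```

```text
t 18.8 pos [0.3794 0.2757 0.1007] F [ 0.   -0.14 -0.36] open 0.02 q [ 36.  -7. -16.  80.  -1.  43.]
X [ 0.014 -0.002 -1.   ] Y [ 0.11   0.994 -0.   ] Z [ 0.994 -0.11   0.014]
shift [ 0.0507  0.0002 -0.0011]
roll -0.0
```

View pics/bowl.png

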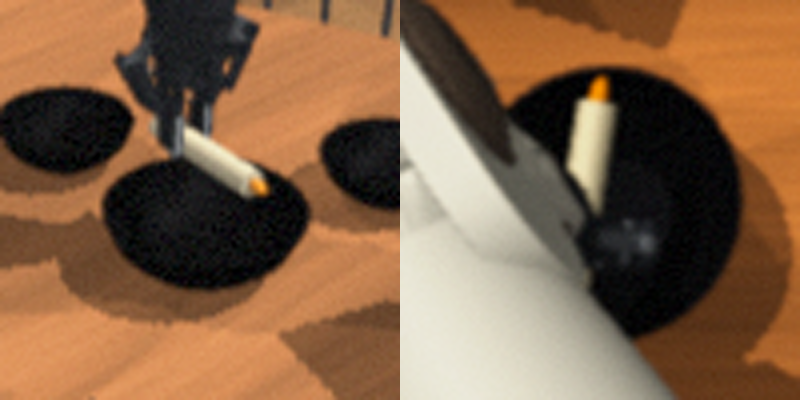

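The candle hangs above the big bowl's mouth in both views: flame at (600,85) in the top view and centred in the scene view. Next is lowering it with force checks.

Emit:
apply_moves(
  commands=[
    [0.01, 0, -0.001, 0, -1],
    [0.02, 0, -0.001, 0, -1],
    [0.03, 0, -0.001, 0, -1],
    [0.037, 0, -0.001, 0, -1],
    [0.042, 0, -0.001, 0, -1],
    [0.045, 0, -0.001, 0, -1],
    [0.048, 0, -0.001, 0, -1],
    [0.05, 0, -0.001, 0, -1],
  ],
)

```text
time: 19.7
ee_pos: [0.3794, 0.2761, 0.051]
tcp_rot: [1.8, 89.2, -4.5]
wrist_force: [-0.1, -0.2, -0.3]
opening: 0.0199
```

Emit:
apply_moves(
  commands=[
    [0.001, 0, 0, 0, -1],
    [0.002, 0, 0, 0, -1],
    [0.003, 0, 0, 0, -1],
    [0.004, 0, 0, 0, -1],
    [0.005, 0, 0, 0, -1],
    [0.006, 0, 0, 0, -1],
    [0.007, 0, 0, 0, -1],
    [0.008, 0, 0, 0, -1],
  ],
)

```text
time: 20.5
ee_pos: [0.3795, 0.2761, 0.0429]
tcp_rot: [1.7, 89.2, -4.6]
wrist_force: [-0.0, 0.5, -1.3]
opening: 0.0203
```

Emit:
apply_moves(
  commands=[
    [0.001, 0, 0, 0, -1],
    [0.002, 0, 0, 0, -1],
    [0.003, 0, 0, 0, -1],
    [0.004, 0, 0, 0, -1],
    [0.005, 0, 0, 0, -1],
    [0.006, 0, 0, 0, -1],
  ],
)

```text
time: 21.1
ee_pos: [0.3796, 0.2761, 0.0368]
tcp_rot: [1.8, 89.2, -4.5]
wrist_force: [-0.1, -0.4, -1.0]
opening: 0.0205
```

Emit:
apply_moves(
  commands=[
    [0.001, 0, 0, 0, -1],
    [0.002, 0, 0, 0, -1],
    [0.003, 0, 0, 0, -1],
    [0.004, 0, 0, 0, -1],
  ],
)

```text
time: 21.5
ee_pos: [0.3797, 0.2761, 0.0328]
tcp_rot: [1.8, 89.2, -4.5]
wrist_force: [0.7, -0.7, 0.1]
opening: 0.0199
```

Emit:
apply_moves(
  commands=[
    [0.001, 0, 0, 0, -1],
    [0.002, 0, 0, 0, -1],
    [0.003, 0, 0, 0, -1],
    [0.004, 0, 0, 0, -1],
  ],
)

```text
time: 21.9
ee_pos: [0.38, 0.2762, 0.0289]
tcp_rot: [2.8, 89.1, -3.6]
wrist_force: [2.3, -0.5, 0.9]
opening: 0.02
```

Emit:
apply_moves(
  commands=[
    [0.001, 0, 0, 0, -1],
    [0.002, 0, 0, 0, -1],
    [0.003, 0, 0, 0, -1],
  ],
)

```text
time: 22.2
ee_pos: [0.3806, 0.2764, 0.0273]
tcp_rot: [5.4, 89.0, -1.0]
wrist_force: [-3.6, -3.5, 19.5]
opening: 0.0198
```

Emit:
apply_moves(
  commands=[
    [-0.0015, 0, 0, 0, -1],
    [-0.0015, 0, 0, 0, -1],
  ],
)

```text
time: 22.4
ee_pos: [0.3808, 0.2765, 0.0292]
tcp_rot: [6.9, 89.0, 0.6]
wrist_force: [1.3, 0.1, 1.3]
opening: 0.0201
```

Emit:
apply_moves(
  commands=[
    [0, 0, 0, 0, -0.5],
    [0, 0, 0, 0, -0.4],
    [0, 0, 0, 0, -0.2],
    [0, 0, 0, 0, -0.1],
    [0, 0, 0, 0, -0.1],
    [-0.005, 0, 0, 0, -0.1],
    [-0.012, 0, 0, 0, -0.1],
    [-0.025, 0, 0, 0, -0.1],
    [-0.05, 0, 0, 0, -0.1],
    [-0.09, 0, 0, 0, -0.1],
    [-0.12, 0, 0, 0, -0.1],
    [-0.14, 0, 0, 0, -0.1],
  ],
)

```text
time: 23.6
ee_pos: [0.3789, 0.2769, 0.173]
tcp_rot: [13.1, 88.8, 6.8]
wrist_force: [-0.3, 0.1, 0.6]
opening: 0.0386
```

Emit:
apply_moves(
  commands=[
    [-0.01, -0.05, 0, 0, -0.1],
    [-0.01, -0.1, 0, 0, -0.1],
    [-0.01, -0.15, 0, 0, -0.1],
    [-0.01, -0.2, 0, 0, -0.1],
    [-0.01, -0.25, 0, 0, -0.1],
    [-0.01, -0.25, 0, 0, -0.1],
    [-0.01, -0.25, 0, 0, -0.1],
  ],
)

```text
time: 24.3
ee_pos: [0.3512, 0.0272, 0.183]
tcp_rot: [13.4, 88.7, 6.8]
wrist_force: [0.8, 1.1, 1.1]
opening: 0.0383
```

```bash
python3 g.py; sed -i 's/^o=bot.*$//' a.py; python3 a.py; python3 c.py;  python3 - <<'E'
import cv2,numpy as np
a=cv2.imread("pics/top0.png")[70:370,100:510];b=cv2.imread("pics/scene0.png")[90:350,130:480]
cv2.imwrite("pics/end.png",np.hstack([cv2.resize(a,(400,293),interpolation=2),cv2.resize(b,(394,293),interpolation=2)]))
E
```

```text
t 24.3 pos [0.3512 0.0272 0.183 ] F [0.77 1.15 1.08] open 0.0383 q [  4. -24. -21.  92.   0.  11.]
X [ 0.022  0.003 -1.   ] Y [0.114 0.993 0.005] Z [ 0.993 -0.115  0.022]
top [0.27086101 0.02357809 1.24053651]
candle_a_mid [356. 161. 368. 207.] 0.42 [ 0.563 -0.078  0.034]
bowl_rim [120. 200. 166. 251.] 0.96 [0.455 0.493 0.   ]
bowl_rim [186. 206. 255. 279.] 0.87 [0.406 0.278 0.044]
bowl_rim [179. 301. 232. 354.] 0.65 [0.199 0.312 0.007]
bowl_rim [318. 159. 332. 203.] 0.33 [0.571 0.017 0.029]
slate_top [306. 154. 430. 230.] 0.73 [ 0.549 -0.096  0.008]
lighter_case [482. 221. 498. 244.] 0.68 [ 0.445 -0.407  0.013]
tumbler_a [406.  86. 436. 123.] 0.61 [ 0.796 -0.242  0.005]
tumbler_a [315.  78. 347. 116.] 0.57 [0.816 0.004 0.005]
tumbler_a [476. 217. 496. 245.] 0.45 [ 0.448 -0.399  0.011]
scene [ 1.15565897 -0.53314731  0.7590872 ]
candle_a_mid [335. 151. 358. 168.] 0.73 [0.411 0.265 0.038]
bowl_rim [377. 133. 412. 156.] 0.9 [0.43  0.498 0.008]
bowl_rim [323. 142. 372. 180.] 0.84 [0.421 0.259 0.037]
bowl_rim [295. 124. 334. 145.] 0.64 [0.178 0.328 0.008]
slate_top [220. 204. 359. 293.] 0.95 [ 0.578 -0.116  0.009]
lantern [398. 132. 459. 209.] 0.59 [0.702 0.29  0.132]
lighter_case [154. 266. 175. 290.] 0.88 [ 0.455 -0.408  0.014]
tumbler_a [288. 286. 325. 341.] 0.66 [ 0.757 -0.212  0.004]
tumbler_a [368. 238. 403. 282.] 0.6 [0.78  0.031 0.021]
[321 155  13  51 398] mean [0.5689 0.0122] rect [575.   11.7] [ 21.9 136.3] yaw -6.2 z [0.0315 0.0366] orange 13 [0.636 0.005]
[355 157  13  52 400] mean [ 0.565  -0.0757] rect [571.  -76.5] [ 21.9 137.3] yaw -5.9 z [0.0314 0.0362] orange 15 [ 0.631 -0.083]
bowl 445 477 diam 132 zmax 0.04951314269901216
bowl 411 272 diam 176 zmax 0.06327971756645909
bowl 202 300 diam 131 zmax 0.051369343421929385
```

View pics/end.png

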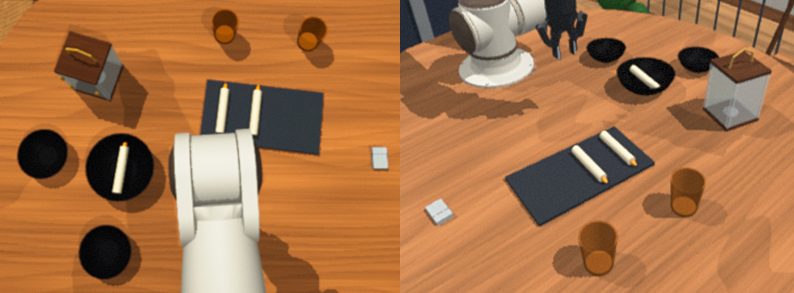

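The end picture shows candle C lying in the large bowl, at (122,167) in the top view. A and B lie on the slate at (222,107) and (256,109), everything else is in place, and the arm is clear, so I'll hand in.

```bash
python3 -c "
from workcell import bot
print(bot.job_done())"
```

```text
the job is handed in; nothing more can be done
None
```

The rocking candle, the right-hand one (C), is in the large black bowl. Both good candles have been rolled and lie on the slate where they stopped. The job is handed in, and the robot clock read about 25 s.

- **Rolling:** I rolled the middle candle (B) 21 mm and the left candle (A) 20 mm, with push readings of about 2 to 6 N. That is more than a quarter turn each. Both stayed within 1 mm after lift-off and were never picked up.
- **Identifying C:** I did not roll C. Exactly one candle rocks and the other two passed, so C was identified by elimination and I never saw it rock.
- **Placing C:** I gripped it at its balance point and set it down in the bowl. Contact came suddenly at the end of the lowering, with one reading of 19.5 N. That is above the 15 N limit given for pushing on a candle. I could not tell whether the candle or a fingertip took that load. I backed off to about 1 N before opening the fingers.
- **Last checks:** Candle C lies inside the bowl, and the bowl's centre is within 1 mm of where it started. A and B have not moved since they were rolled. The tumblers, lighter case and lantern look unmoved to within detection noise. In the final top view the detector missed the lantern, but it shows in its place in both pictures. The arm is clear of everything.

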